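# Wedge the heat shield shut on the glass bench

### The job

The sprung heat shield on the glassblowing bench will not stay shut. Pick up the wooden wedge by its red handle, set it on the dark slab with its thin end towards the shield, push the shield shut with it and keep driving the wedge under the shield's lower edge until it is firmly jammed and holds the shield shut after you let go. Drive it gently, by feel: too hard a push forces the shield up off its hinge pins; and leave the glassware around it where it stands.

Things in the scene. Friction and masses are not known exactly. Their poses are not given: they have to be found in the camera images.
- shield_frame: steel-framed glass heat shield (panel 222 wide, 130 tall, 10 thick) between two fixed steel posts (16 diameter, 170 tall, round feet 50). Origin: on the bench top below the middle of the shut panel; x points through the shut panel away from the robot, y along it to the hinge (axis at x 0, y +120). Panel: y +108 to -114. The post at y -120 stands behind the panel and stops it when shut
- shield_edge (a point): middle of the shut panel's lower edge, robot's side (frame x -5, y 0, 30 above the bench; fixed, does not move with the panel). The panel rides on sprung hinge pins: over 4 N upwards on its edge lifts it, 1 mm per further 6 N. Firmly jammed: the wedge bears on it with 6 to 10 N (over 5 N needed; over 14 N forces it off its pins)
- slab_spot (a point): point at bench level below the middle of the dark graphite slab, 110 on the robot's side of the shut panel; axes as the shield. The fixed slab is 340 long (x), 180 wide (y) and runs 60 past the shut panel. Its top is 9.5 to 16.5 above the bench, different each time and not measured: the gap under the panel is 13.5 to 20.5, to be found by feel
- shield_swing (a joint): swing of the shield about its upright hinge, rad: 0 shut against the stop post, positive when its free side swings towards the robot. A light spring holds it 0.24 to 0.40 open; pushing it shut takes about 1 N at the middle of the panel
- wedge_grip (a point): centre of the red handle of the loose wedge (half-way up). The handle is a block 60 long, 26 wide (grip across this), 44 tall, standing with the wedge's flat underside 22 below this point. Axes as the wedge: x along it to the thin end, z up. The wedge is wood, 0.16 kg, 36 wide and 180 long; its top slopes 1 in 5, from 8 thick at the thin end to 28 thick 100 from it, then stays 28 up to the handle
- wedge_tip (a point): middle of the wedge's thin end, at its flat underside: 150 ahead (wedge x) of the handle centre and 22 below it. Once the shield is shut, driving needs a level push of about 1.1 to 1.8 times the bearing force on the shield: about 10 N is right, and the wedge then stays by itself. Pushing a gripped wedge also presses it down: let the grip ride up, or take off 0.6 (the friction) times that downward force
- wedge: the whole wooden wedge; origin on its underside, right below the handle's centre, axes as at the handle
- beaker: small greenish glass beaker, 66 diameter, 85 tall, standing behind the shield; origin under its centre; leave it alone
- flask: small blue conical glass flask, 72 diameter, 95 tall, standing behind the shield; origin under its centre; leave it alone
- rod_jar: jar of glass rods on a round cork foot of 84 diameter, about 190 tall, standing on the other side of the slab from the wedge; origin under its centre; leave it alone
Not all that is in view belongs to the job. There is more than one size of the wedge; the job needs the middle-sized.

How it is judged:
On the way:
1. the shield is pushed shut with the wedge under its edge (value of joint shield_swing below 0.04 rad and x of wedge_tip in the frame of shield_frame above 0.01 m), for 0.1 s.
At the end, for the whole second after the job is handed in: the shield is shut (within 0.04 rad), the wedge lies flat on the slab (within 0.1 rad) with its thin end more than 15 mm past the shield's mid-plane and within its width, at rest and let go, and bears on the shield with more than 5 N (value of joint shield_swing below 0.04 rad and contact force between wedge and shield_frame above 5 N and x of wedge_tip in the frame of shield_frame above 0.015 m and y of wedge_tip in the frame of shield_frame between -0.095 and 0.095 m and angle between wedge_grip's own z axis and vertical below 0.1 rad and linear speed of wedge below 0.01 m/s); the robot touches nothing.
It fails at once if the wedge is overdriven: it bears on the shield with over 14 N (contact force between wedge and shield_frame above 14 N).
It fails at once if the robot pulls or pushes the shield or its posts hard (over 15 N) (contact force between any of the fingers, the arm and shield_frame above 15 N).
It fails at once if the glass beaker is shifted over 25 mm or tipped (distance of beaker from where it was at the start of the episode above 0.025 m or angle between beaker's own z axis and vertical above 0.3 rad).
It fails at once if the blue flask is shifted over 25 mm or tipped (distance of flask from where it was at the start of the episode above 0.025 m or angle between flask's own z axis and vertical above 0.3 rad).
It fails at once if the jar of rods is shifted over 25 mm or tipped (distance of rod_jar from where it was at the start of the episode above 0.025 m or angle between rod_jar's own z axis and vertical above 0.3 rad).
It also fails if it takes over 70 s, if anything falls off the work surface, if the arm or the gripper's body presses on something with over 40 N, if the wrist force passes 120 N, or if a joint passes its speed limit or range.

### The arm

A 6-joint arm with a two-finger parallel gripper is mounted at the origin on the work surface. World frame = base frame: x ahead of the robot, y to its left, z up, the work surface at z = 0. Lengths are in m, angles in rad, forces in N, time in s.
With the tool pointing down it reaches from about 0.325 to 0.775 m from the base axis. Payload 5.5 kg.
Tool frame: the origin (TCP) lies midway between the tips of the shut fingers; the grasp point (between the pads) lies 19 mm behind it; z points along the fingers, y is the direction in which the jaws open and shut (so a half turn about z gives the same grasp; the last joint's range is limited). The gripper opens to 88 mm and grips with 3 to 60 N. Pads are 20 mm wide; open, the fingers measure 115 mm over their backs; the gripper's body (75 mm by 178 mm) begins 61 mm behind the grasp point.
Start: joints at [-1.401, 0.091, 1.231, -0, 1.82, -0.057], TCP at [0.135, -0.585, 0.223] pointing down, gripper open.
Joint ranges: [-2.87, 2.87], [-0.86, 2.18], [0.17, 2.46], [-1.51, 4.65], [0.06, 2.69], [-2.65, 2.65]. Speed limits (rad/s): [2.57, 2.57, 3.01, 3.14, 3.14, 3.14].

### API

Orientations are given as [roll, pitch, yaw] about the fixed x, y, z axes, in that order (R = Rz(yaw) Ry(pitch) Rx(roll)).
In Python, from bench import movep, move_straight, set_joints, command_gripper, dwell, ik, read_camera, Unreachable, finish_job, read_time, read_joints, read_dq, read_joint_efforts, read_position, read_orientation, read_force, read_wrist_torque, read_width gives the robot as it stands. The module is installed in compiled form; this text tells all that it offers. Calls block until the motion is done:
- movep(position, orientation): joint-space move of the TCP to a pose.
- move_straight(position, frame=None, max_speed=0.15, max_force=None): straight line of the TCP; frame=None keeps the orientation; max_speed is the mean speed in m/s. With max_force (N) it stops when the force on the tool has changed by that much, and returns True; else False.
- set_joints(angles): joint-space move.
- command_gripper(opening, squeeze=None): opening from 0.0 (shut) to 1.0 (fully open); squeeze is the grip in N (None keeps the last); returns when the fingers have stopped.
- dwell(seconds).
- ik(position, orientation): joint angles nearest the present ones, or None.
- read_camera(name): name is "scene" or "top" or "wrist"; returns a dict with "img" (420x560x3 uint8, red, green, blue), "camera_matrix" (3x3 intrinsics, pixels), "T" (4x4, takes a point from camera to world coordinates); the wrist camera has in their place "hand_eye" (4x4, takes a point from camera to tool coordinates, whose origin is the TCP and whose axes are the flange's). Camera axes: x right, y down, z forward; pixel columns grow to the right and rows downward; lengths in m; the calibration is good to about 2 mm. A picture is of the moment at which its call begins: read the wrist's pose just before it. There is no depth.
A pose or a line that the arm cannot do raises Unreachable and nothing moves.
- finish_job(): hands the job in, once; it reports no verdict.
Readings, each from a call of its own:
- read_time(): time.
- read_joints(): joint angles.
- read_dq(): joint speeds.
- read_joint_efforts(): joint torques, N m.
- read_position(): TCP position.
- read_orientation(): TCP orientation.
- read_force(): force on the tool from outside, world axes, zero at the start.
- read_wrist_torque(): the same for the moment, N m.
- read_width(): opening from 0.0 (shut) to 1.0 (fully open).
Only numpy, scipy, OpenCV 4.12 (cv2) and the standard library are available. Lean on these libraries where they do the work, as an engineer would, in place of code of your own. Each camera call takes 0.05 s, during which the arm holds its last target.

## Working session

There is one attempt and no reset: what is moved stays moved. The work goes in short steps, each a Python script; the robot and the scene stay as the last script left them, time stands still between calls to the robot, and variables do not carry over. Pictures are saved under pics/ and viewed, and the job is handed in when it is done.

```bash
mkdir -p pics && python3 - <<'E'
from bench import *
import cv2, numpy as np
for n in ["scene","top","wrist"]:
    c=read_camera(n)
    cv2.imwrite(f"pics/{n}0.png",c["img"][:,:,::-1])
    np.set_printoptions(precision=4,suppress=True)
    print(n,c["camera_matrix"].tolist(),c.get("T",c.get("hand_eye")))
print(read_time(),read_force(),read_orientation())
E
```

```text
scene [[385.18859956875275, 0.0, 274.6528855479845], [0.0, 385.18859956875275, 209.37671546255356], [0.0, 0.0, 1.0]] [[ 0.8887  0.271  -0.3699  0.9695]
 [ 0.4582 -0.5551  0.6942 -0.6367]
 [-0.0172 -0.7864 -0.6175  0.7071]
 [ 0.      0.      0.      1.    ]]
top [[388.0065117450669, 0.0, 272.9494965628783], [0.0, 388.0065117450669, 216.73695132148572], [0.0, 0.0, 1.0]] [[ 0.0223 -0.997   0.0737  0.4706]
 [-0.9997 -0.0217  0.0089  0.0742]
 [-0.0073 -0.0739 -0.9972  1.0658]
 [ 0.      0.      0.      1.    ]]
wrist [[375.74178865466024, 0.0, 275.7436678323863], [0.0, 375.74178865466024, 210.39954084596255], [0.0, 0.0, 1.0]] [[ 0.0003 -0.9683 -0.2498  0.0682]
 [ 1.      0.0002  0.0005 -0.0001]
 [-0.0004 -0.2498  0.9683 -0.1613]
 [ 0.      0.      0.      1.    ]]
0.15 [ 0.3821 -0.0456  0.296 ] [-3.1401 -0.0001  0.2268]
```

View pics/scene0.png

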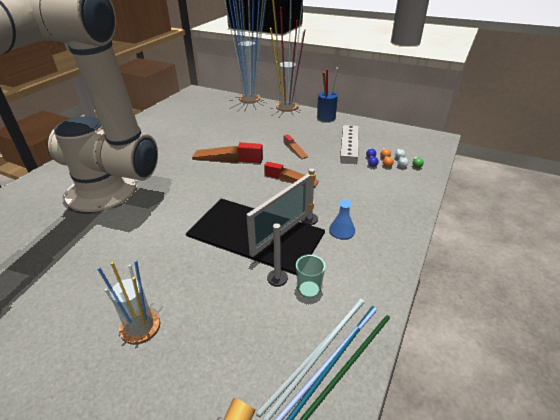

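View pics/top0.png

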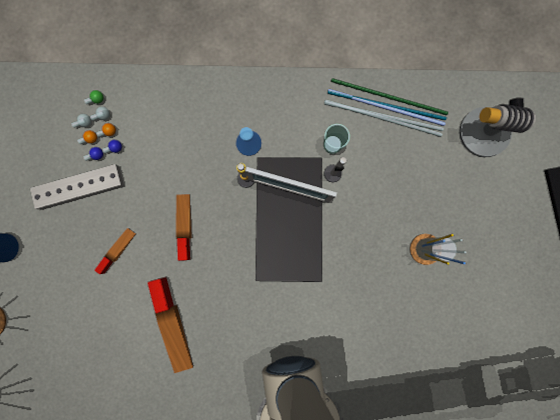

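```bash
python3 - <<'E'
import cv2
im=cv2.imread("pics/top0.png")
cv2.imwrite("pics/z1.png",cv2.resize(im[185:270,150:230],None,fx=7,fy=7,interpolation=cv2.INTER_CUBIC))
cv2.imwrite("pics/z2.png",cv2.resize(im[120:290,225:365],None,fx=3.5,fy=3.5,interpolation=cv2.INTER_CUBIC))
E
```

```text
(no output)
```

View pics/z1.png

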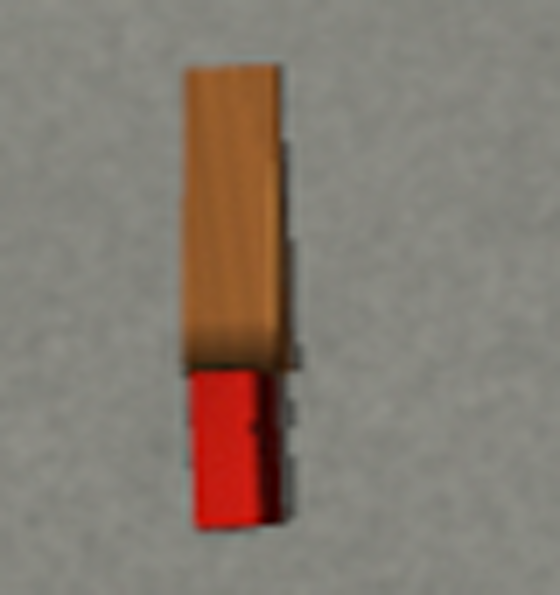

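View pics/z2.png

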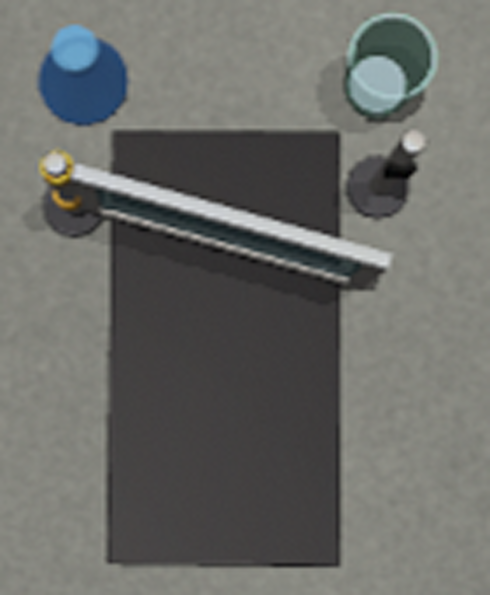

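```bash
cat > h.py <<'E'
from bench import *
import cv2, numpy as np
np.set_printoptions(precision=4,suppress=True)
def ray(c,uv,z):
    K=c["camera_matrix"];T=c["T"]
    d=T[:3,:3]@np.linalg.solve(K,np.array([uv[0],uv[1],1.]));o=T[:3,3]
    return o+d*(z-o[2])/d[2]
def proj(c,P):
    T=c["T"];q=(np.asarray(P)-T[:3,3])@T[:3,:3];q=q@c["camera_matrix"].T
    return q[:,:2]/q[:,2:]
E
python3 - <<'E'
from h import *
c=read_camera("top")
Z1=lambda p:((p[0]+.5)/7-.5+150,(p[1]+.5)/7-.5+185)
Z2=lambda p:((p[0]+.5)/3.5-.5+225,(p[1]+.5)/3.5-.5+120)
a=ray(c,Z1((185,68)),.008);b=ray(c,Z1((281,65)),.008)
print("tip",a,b,(a+b)/2,np.linalg.norm(a-b))
h=[ray(c,Z1(p),.044) for p in [(191,371),(258,371),(251,527),(196,529)]]
print("handle",np.array(h),np.mean(h,0))
m=np.mean(h,0);t=(a+b)/2;d=t-m;print(np.hypot(*d[:2]),np.arctan2(d[1],d[0]))
s=np.array([ray(c,Z2(p),.013) for p in [(113,130),(340,130),(340,566),(108,563)]])
print("slab",s)
far=(s[0]+s[1])/2;near=(s[2]+s[3])/2;d=far-near
print(far,near,np.hypot(*d[:2]),np.arctan2(d[1],d[0]))
for p in [(75,209),(378,186)]: print("foot",ray(c,Z2(p),.004))
print("beaker",ray(c,Z2((392,65)),.085),"flask base",ray(c,Z2((83,80)),.0))
print("jar",ray(c,(424,250),.01))
E
```

```text
tip [0.6049 0.3517 0.008 ] [0.6069 0.314  0.008 ] [0.6059 0.3328 0.008 ] 0.03778265421836317
handle [[0.4856 0.3353 0.044 ]
 [0.4861 0.31   0.044 ]
 [0.4277 0.3104 0.044 ]
 [0.4265 0.331  0.044 ]] [0.4565 0.3217 0.044 ]
0.1498196789088766 0.07437753988205144
slab [[ 0.7129  0.1314  0.013 ]
 [ 0.7166 -0.0469  0.013 ]
 [ 0.3773 -0.0513  0.013 ]
 [ 0.3755  0.1267  0.013 ]]
[0.7148 0.0422 0.013 ] [0.3764 0.0377 0.013 ] 0.33839423510667455 0.013472704544278525
foot [0.6511 0.1603 0.004 ]
foot [ 0.6745 -0.0785  0.004 ]
beaker [ 0.749  -0.0762  0.085 ] flask base [0.7559 0.1571 0.    ]
jar [ 0.4674 -0.3267  0.01  ]
```

```bash
python3 - <<'E'
import cv2
im=cv2.imread("pics/scene0.png")
cv2.imwrite("pics/z3.png",cv2.resize(im[150:300,180:360],None,fx=4,fy=4,interpolation=cv2.INTER_CUBIC))
E
```

```text
(no output)
```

View pics/z3.png

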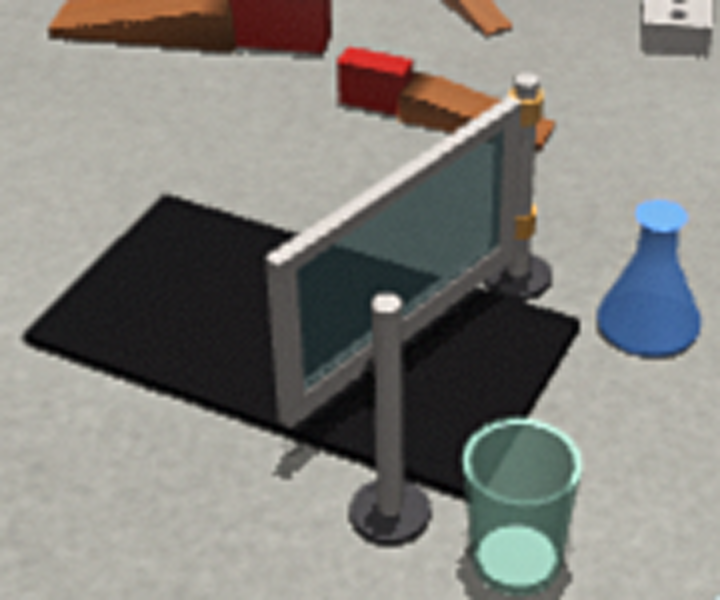

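```bash
python3 - <<'E'
from h import *
p=read_position()
move_straight([p[0],p[1],.36],max_speed=.3)
movep([.42,.30,.36],[np.pi,0,.074])
movep([.42,.3217,.20],[np.pi,0,.074])
P=read_position();O=read_orientation()
c=read_camera("wrist")
from scipy.spatial.transform import Rotation as R
T=np.eye(4);T[:3,:3]=R.from_euler('xyz',O).as_matrix();T[:3,3]=P
np.save("w1.npy",T@c["hand_eye"])
cv2.imwrite("pics/w1.png",c["img"][:,:,::-1]);print(P,O,read_time(),read_force())
c=read_camera("top");cv2.imwrite("pics/t1.png",c["img"][:,:,::-1])
E
```

```text
[0.4205 0.3217 0.2016] [-3.1408 -0.0016  0.0737] 4.8 [-0.3955  0.9591  1.0076]
```

View pics/w1.png

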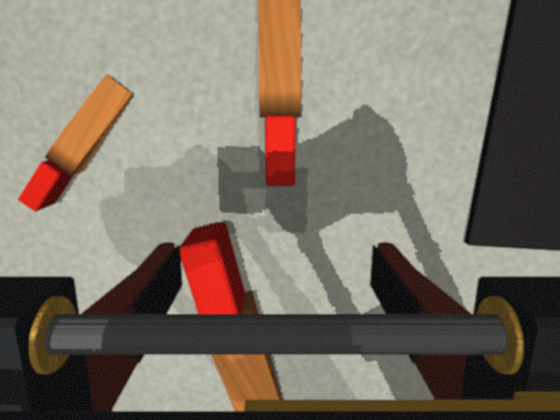

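```bash
python3 - <<'E'
from h import *
T=np.load("w1.npy");K=np.array([[375.7418,0,275.7437],[0,375.7418,210.3995],[0,0,1]])
c=dict(camera_matrix=K,T=T)
h=np.array([ray(c,p,.044) for p in [(265,115.5),(297,115.5),(295.5,185),(266.5,185)]])
print(h,h.mean(0));f=(h[0]+h[1])/2;b=(h[2]+h[3])/2
print(np.linalg.norm(f-b),np.linalg.norm(h[0]-h[1]),np.linalg.norm(h[2]-h[3]),np.arctan2(f[1]-b[1],f[0]-b[0]))
print("body at z.028", ray(c,(260,110),.028),ray(c,(301,110),.028), "large corner",ray(c,(227,222),.06),ray(c,(181,240),.06),"slab nr corner",ray(c,(467,243),.013))
E
```

```text
[[0.4865 0.3355 0.044 ]
 [0.4885 0.3093 0.044 ]
 [0.4305 0.3055 0.044 ]
 [0.4287 0.3304 0.044 ]] [0.4586 0.3202 0.044 ]
0.05805363961470203 0.026341841397542066 0.024984053760262786 0.07746106106980342
body at z.028 [0.4907 0.3406 0.028 ] [0.4933 0.3054 0.028 ] large corner [0.3978 0.3611 0.06  ] [0.379  0.3994 0.06  ] slab nr corner [0.3798 0.1302 0.013 ]
```

```bash
python3 - <<'E'
from h import *
o=[np.pi,0,.076]
movep([.4575,.321,.10],o)
move_straight([.4575,.321,.007],max_speed=.08,max_force=8)
print(read_position(),read_force())
command_gripper(0.0,30)
print(read_width()*.088,read_position(),read_orientation(),read_force(),read_time())
E
```

```text
[0.4579 0.3213 0.0078] [-0.0553 -0.2735  0.5209]
0.02615944961574908 [0.4575 0.321  0.0069] [3.1416 0.     0.076 ] [ 0.6036  0.5038 -0.5927] 7.6417
```

```bash
python3 - <<'E'
from h import *
move_straight([.4575,.321,.11],max_speed=.15)
print(read_force(),read_width()*.088)
move_straight([.415,.20,.11],[np.pi,0,.0145],max_speed=.2)
move_straight([.4156,.0379,.06],max_speed=.15)
dwell(.2);f0=read_force();print(f0)
r=move_straight([.4156,.0379,.008],max_speed=.02,max_force=2.5)
print(r,read_position(),read_orientation(),read_force(),read_time())
dwell(.2);print(read_position(),read_force())
c=read_camera("top");cv2.imwrite("pics/t2.png",c["img"][:,:,::-1])
c=read_camera("scene");cv2.imwrite("pics/s2.png",c["img"][:,:,::-1])
a=cv2.imread("pics/t2.png")[120:300,215:375];b=cv2.imread("pics/s2.png")[150:300,180:360]
cv2.imwrite("pics/c2.png",np.hstack([cv2.resize(a,(400,450)),cv2.resize(b,(400,333))] if 0 else [cv2.resize(a,(400,450)),cv2.copyMakeBorder(cv2.resize(b,(400,333)),0,117,0,0,0)]))
E
```

```text
[-0.2552 -0.0724 -1.488 ] 0.026284192103648144
[-0.155   0.5322 -1.6346]
True [0.4157 0.0379 0.0171] [-3.1416 -0.0001  0.0145] [ 0.1653 -0.6408  3.6565] 12.6417
[0.4157 0.0379 0.0172] [0.8449 0.3628 5.1165]
```

View pics/c2.png

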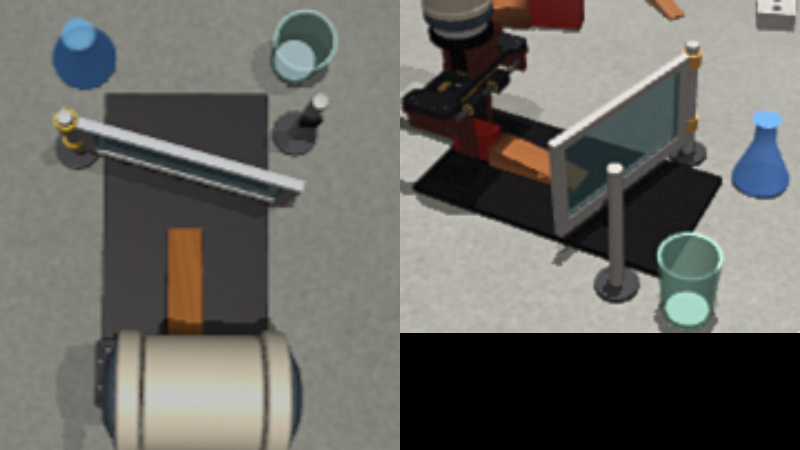

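```bash
python3 - <<'E'
from h import *
for z in [.0174,.0176]:
    move_straight([.4157,.0379,z],max_speed=.02);dwell(.1);print(read_position(),read_force())
    if read_force()[2]<1: break
u=np.array([np.cos(.0145),np.sin(.0145),0])
p0=read_position()
for s in [.03,.05,.07,.09]:
    r=move_straight(p0+u*s,max_speed=.04,max_force=5)
    print(s,r,read_position(),read_force(),read_time())
    if r: break
c=read_camera("top");cv2.imwrite("pics/t3.png",c["img"][:,:,::-1])
E
```

```text
[0.4157 0.0379 0.0173] [-0.3043 -0.557   1.2166]
[0.4156 0.0379 0.0175] [ 0.5314  0.7309 -0.222 ]
0.03 False [0.4458 0.0383 0.0174] [0.6653 0.1594 0.1918] 14.5417
0.05 False [0.4659 0.0386 0.0174] [ 0.5832  0.3352 -0.475 ] 15.1917
0.07 False [0.4859 0.0389 0.0174] [1.2128 0.0759 0.0839] 15.8417
0.09 False [0.5059 0.0392 0.0174] [0.5076 0.1358 0.0374] 16.4917
```

View pics/t3.png

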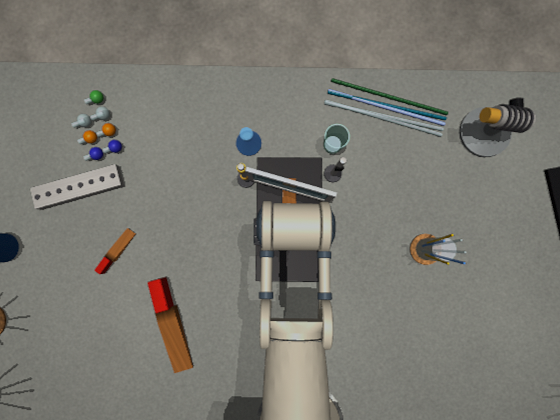

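```bash
cat >> h.py <<'E'
def F(n=5):
    a=[]
    for _ in range(n):
        a.append(read_force()); dwell(.02)
    return np.mean(a,0)
E
python3 - <<'E'
from h import *
u=np.array([np.cos(.0145),np.sin(.0145),0])
p0=np.array([.4156,.0379,.01745])
for s in list(np.arange(.1,.1301,.01))+list(np.arange(.132,.16,.002)):
    r=move_straight(p0+u*s,max_speed=.03,max_force=4)
    f=F();print(round(s,3),r,read_position(),f,round(read_time(),2))
    if f[0]<-5.5 : break
c=read_camera("top");cv2.imwrite("pics/t4.png",c["img"][:,:,::-1])
c=read_camera("scene");cv2.imwrite("pics/s4.png",c["img"][:,:,::-1])
E
```

```text
0.1 False [0.5157 0.0393 0.0174] [ 0.5054  0.3607 -0.3886] 17.11
0.11 False [0.5259 0.0394 0.0174] [ 0.9539 -0.7134 -1.0099] 17.68
0.12 True [0.5271 0.0394 0.0172] [ 1.792  -0.0102  2.4952] 17.97
0.13 True [0.5271 0.0395 0.0172] [-1.8674 -0.3369  3.3547] 18.26
0.132 True [0.5276 0.0395 0.0171] [-0.5178  0.1942  2.7085] 18.57
0.134 True [0.5276 0.0395 0.0171] [-1.6193 -0.3418  3.4559] 18.86
0.136 True [0.5277 0.0395 0.0171] [-0.8442 -0.1724  2.8464] 19.16
0.138 True [0.5277 0.0395 0.0172] [-1.0069 -0.5269  3.1762] 19.47
0.14 True [0.5277 0.0395 0.0171] [-0.9461 -0.029   3.1916] 19.77
0.142 True [0.5277 0.0395 0.0171] [-0.5985 -0.2717  2.7991] 20.09
0.144 True [0.5277 0.0395 0.0171] [-1.2974  0.4077  3.2243] 20.42
0.146 True [0.5277 0.0395 0.0171] [-0.9948 -0.0664  2.9068] 20.74
0.148 True [0.5277 0.0395 0.0171] [-1.1985 -0.2358  3.3682] 21.07
0.15 True [0.5277 0.0395 0.0171] [-1.3982 -0.3049  3.0701] 21.42
0.152 True [0.5277 0.0395 0.0171] [-1.489  -0.1611  3.1543] 21.76
0.154 True [0.5276 0.0395 0.0171] [-1.1744 -0.3238  2.8703] 22.11
0.156 True [0.5276 0.0395 0.0171] [-1.0819 -0.5387  3.2651] 22.46
0.158 True [0.5276 0.0395 0.0171] [-1.3216 -0.3324  2.8085] 22.82
```

View pics/s4.png

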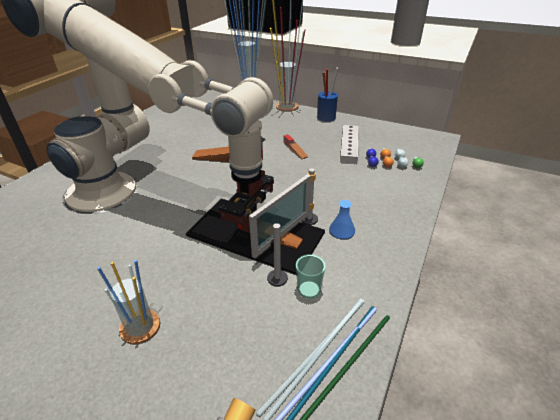

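```bash
python3 - <<'E'
from h import *
u=np.array([np.cos(.0145),np.sin(.0145),0])
p0=np.array([.4156,.0379,.0174])
for s in [.115,.118,.122,.126,.130,.134]:
    r=move_straight(p0+u*s,max_speed=.015,max_force=8)
    f=F();print(round(s,3),r,read_position(),f,round(read_time(),2))
    if r or f[0]<-7 : break
c=read_camera("top");cv2.imwrite("pics/t5.png",c["img"][:,:,::-1])
E
```

```text
0.115 False [0.5302 0.0395 0.0171] [-4.2598 -1.0349  2.9706] 23.36
0.118 False [0.5335 0.0395 0.0171] [-2.1815 -0.9992  1.4466] 23.79
0.122 False [0.5378 0.0396 0.0171] [-0.2715 -1.3425 -1.6601] 24.29
0.126 False [0.5417 0.0397 0.0172] [-0.4822 -1.9965 -2.6905] 24.79
0.13 False [0.5457 0.0398 0.0173] [-0.3948 -2.3613 -3.5743] 25.29
0.134 False [0.5497 0.0398 0.0173] [-0.3999 -2.5804 -4.1449] 25.79
```

View pics/t5.png

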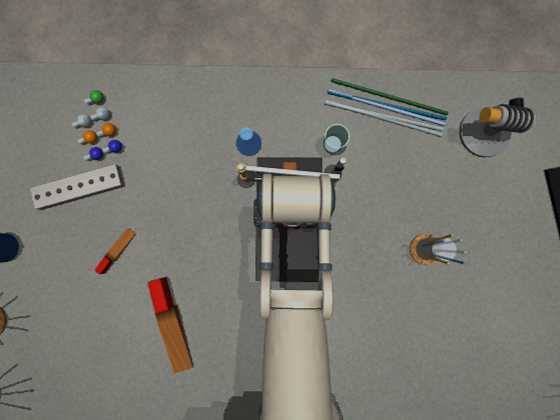

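```bash
python3 - <<'E'
from h import *
u=np.array([np.cos(.0145),np.sin(.0145),0])
p0=np.array([.4156,.0379,.0171])
for s in np.arange(.134,.16,.0015):
    r=move_straight(p0+u*s,max_speed=.015,max_force=6)
    f=F(8);print(round(s,4),r,read_position(),f,round(read_time(),2))
    if r or -f[0]-.6*max(f[2]+1.6,0)>5 : break
c=read_camera("top");cv2.imwrite("pics/t6.png",c["img"][:,:,::-1])
a=c["img"][120:220,215:375,::-1];cv2.imwrite("pics/t6z.png",cv2.resize(a,None,fx=4.5,fy=4.5,interpolation=cv2.INTER_CUBIC))
E
```

```text
0.134 False [0.5497 0.0399 0.0172] [-0.9169 -1.9787 -3.4863] 26.23
0.1355 False [0.5511 0.0399 0.0172] [-2.2114 -1.9031 -2.1395] 26.61
0.137 False [0.5527 0.0399 0.0171] [-2.1785 -1.697  -2.2071] 26.99
0.1385 False [0.5542 0.04   0.0171] [-2.0686 -1.1893 -1.871 ] 27.38
0.14 False [0.5557 0.04   0.0171] [-2.6767 -1.0986 -1.6021] 27.76
0.1415 False [0.5572 0.04   0.0171] [-2.7743 -0.9851 -1.0317] 28.14
0.143 False [0.5586 0.04   0.0171] [-3.2966 -0.8749 -0.9694] 28.52
0.1445 False [0.5601 0.04   0.0171] [-3.0188 -1.1343 -0.7755] 28.91
0.146 False [0.5613 0.04   0.0171] [-4.9394 -0.6208  0.273 ] 29.29
0.1475 False [0.5622 0.0401 0.0171] [-8.8118 -1.1156  1.7837] 29.68
```

View pics/t6z.png

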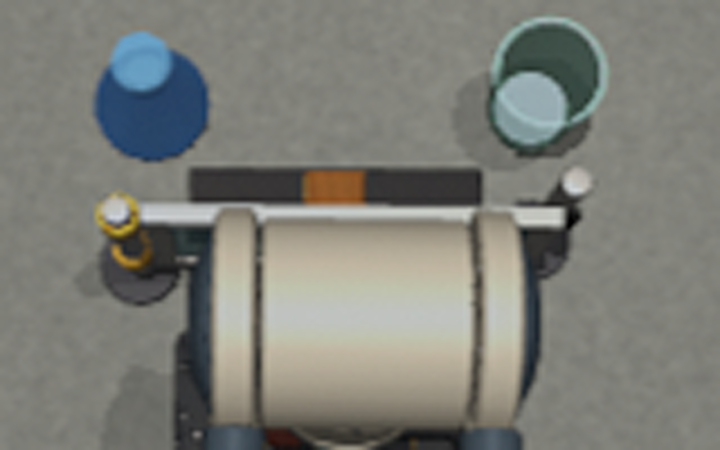

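```bash
python3 - <<'E'
from h import *
p=read_position()
command_gripper(0.65)
print("open",read_position(),F(),read_time())
move_straight([p[0],p[1],.10],max_speed=.12)
print("free F",F(8))
move_straight([.49,.039,.10],[np.pi,-.12,.0145],max_speed=.15)
command_gripper(0.0,30)
move_straight([.49,.039,.022],max_speed=.1,max_force=6)
dwell(.2);print(read_position(),read_orientation(),F(10),read_time())
c=read_camera("top")
cv2.imwrite("pics/t7z.png",cv2.resize(c["img"][120:290,225:365,::-1],None,fx=3.5,fy=3.5,interpolation=cv2.INTER_CUBIC))
c=read_camera("scene")
cv2.imwrite("pics/s7z.png",cv2.resize(c["img"][150:300,180:360,::-1],None,fx=4,fy=4,interpolation=cv2.INTER_CUBIC))
E
```

```text
open [0.5631 0.04   0.0171] [-0.1732  0.4808 -0.2866] 30.475
free F [ 0.3508 -0.0535 -0.0724]
[0.4905 0.039  0.0229] [ 3.1416 -0.1215  0.0145] [ 0.0446 -0.1316 -0.1656] 34.3417
```

View pics/t7z.png

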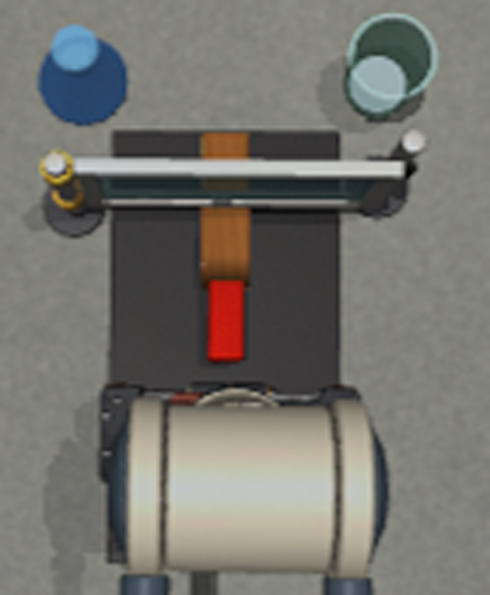

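View pics/s7z.png

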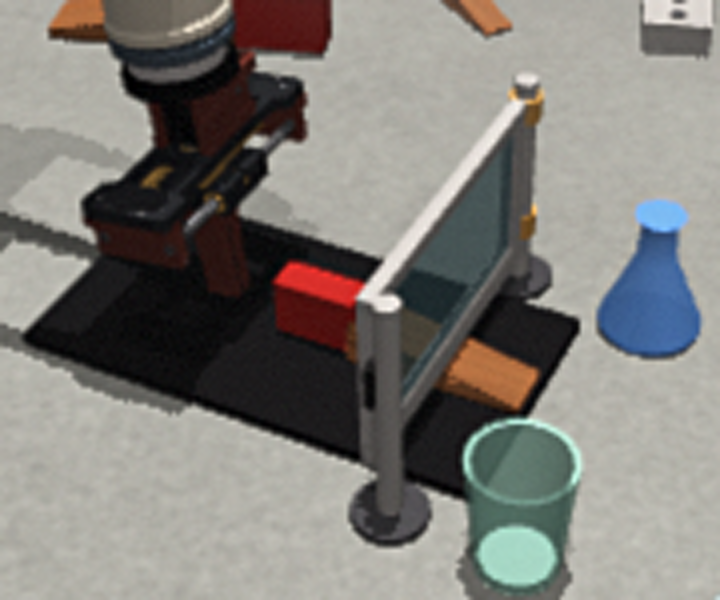

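```bash
python3 - <<'E'
from h import *
b=F(10);x=.513
move_straight([x,.0393,.022],max_speed=.05,max_force=4)
while x<.54:
    x+=.001
    move_straight([x,.0393+(x-.513)*.0145,.022],max_speed=.02)
    f=F(8)-b;print(round(x,4),read_position()[[0,2]],f,round(read_time(),2))
    if f[0]<-7: break
E
```

```text
0.514 [0.5139 0.0221] [-0.0407 -0.1271  0.0731] 35.6
0.515 [0.515 0.022] [ 0.1707 -0.0668 -0.1141] 35.98
0.516 [0.516 0.022] [-0.0144 -0.3545  0.0508] 36.37
0.517 [0.517 0.022] [ 0.2346 -0.0544  0.0893] 36.75
0.518 [0.518 0.022] [0.0738 0.1549 0.1838] 37.13
0.519 [0.519 0.022] [ 0.1102 -0.3342  0.0827] 37.52
0.52 [0.52  0.022] [-0.0042 -0.2549  0.1935] 37.9
0.521 [0.521 0.022] [-0.148   0.1533  0.3605] 38.28
0.522 [0.5217 0.0219] [-2.5284 -0.0106  1.7761] 38.67
0.523 [0.5218 0.0219] [-7.751  -0.1877  4.7096] 39.05
```

```bash
python3 - <<'E'
from h import *
b=np.array([.04,-.13,-.1]);x=.523;z=.022
for i in range(26):
    move_straight([x,.0395,z],max_speed=.02)
    f=F(8)-b
    e=-f[0]-.6*f[2]
    print(round(x,4),round(z,4),read_position()[[0,2]],f,"eff %.2f"%e,round(read_time(),2))
    if abs(f[2])>1: z+=.0003*np.sign(f[2])*(1 if abs(f[2])<3 else 2)
    elif e>10.3: break
    else: x+=.0005 if e<8.5 else .00025
E
```

```text
0.523 0.022 [0.5218 0.0219] [-7.8046 -0.5009  4.8996] eff 4.86 39.43
0.523 0.0226 [0.5218 0.0219] [-5.9216 -0.1919  1.8455] eff 4.81 39.82
0.523 0.0229 [0.5218 0.022 ] [-5.338  -0.2453  0.4141] eff 5.09 40.2
0.5235 0.0229 [0.5218 0.022 ] [-7.8798 -0.113   2.0808] eff 6.63 40.58
0.5235 0.0232 [0.5218 0.022 ] [-6.8628 -0.0922  0.5001] eff 6.56 40.97
0.524 0.0232 [0.5219 0.022 ] [-9.3303 -0.0936  1.8686] eff 8.21 41.35
0.524 0.0235 [0.5219 0.022 ] [-8.2243  0.0802  0.8664] eff 7.70 41.73
0.5245 0.0235 [0.522 0.022] [-10.3346  -0.0703   2.015 ] eff 9.13 42.12
0.5245 0.0238 [0.522 0.022] [-8.9361 -0.1735  0.3714] eff 8.71 42.5
0.5247 0.0238 [0.522 0.022] [-10.146   -0.0563   1.1746] eff 9.44 42.88
0.5247 0.0241 [0.5221 0.0221] [-9.209   0.1447 -0.2623] eff 9.37 43.27
0.525 0.0241 [0.5222 0.022 ] [-9.6406  0.1746 -0.2885] eff 9.81 43.65
0.5252 0.0241 [0.5224 0.022 ] [-10.185    0.0555   0.3172] eff 9.99 44.03
0.5255 0.0241 [0.5226 0.022 ] [-10.2192   0.0596   0.4141] eff 9.97 44.42
0.5257 0.0241 [0.5228 0.022 ] [-10.6672   0.0482   0.5965] eff 10.31 44.8
```

```bash
python3 - <<'E'
from h import *
b=np.array([.04,-.13,-.1]);x=.5257;z=.0241
for i in range(8):
    x+=.00025
    move_straight([x,.0395,z],max_speed=.02)
    f=F(14)-b
    e=-f[0]-.6*f[2]
    print(round(x,4),round(z,4),read_position()[[0,2]],f,"eff %.2f"%e,round(read_time(),2))
    if e>10.9: break
    if f[2]>1: z+=.0002
E
```

```text
0.5259 0.0241 [0.5229 0.022 ] [-11.0833  -0.4025   1.5196] eff 10.17 45.28
0.5262 0.0243 [0.5231 0.0221] [-10.3248  -0.2074   0.2358] eff 10.18 45.77
0.5264 0.0243 [0.5232 0.0221] [-11.3064  -0.1145   0.7318] eff 10.87 46.25
0.5267 0.0243 [0.5234 0.0221] [-11.6575  -0.3727   0.8457] eff 11.15 46.73
```

```bash
python3 - <<'E'
from h import *
move_straight([.49,.039,.0245],max_speed=.06)
move_straight([.46,.039,.14],[np.pi,0,.0145],max_speed=.15)
movep([.40,.039,.25],[np.pi,0,.0145])
c=read_camera("top")
t=cv2.resize(c["img"][120:290,225:365,::-1],None,fx=2.8,fy=2.8,interpolation=cv2.INTER_CUBIC)
c=read_camera("scene")
s=cv2.resize(c["img"][150:310,180:360,::-1],None,fx=2.2,fy=2.2,interpolation=cv2.INTER_CUBIC)
im=np.zeros((476,392+396,3),np.uint8);im[:t.shape[0],:t.shape[1]]=t;im[:s.shape[0],392:392+s.shape[1]]=s
cv2.imwrite("pics/end.png",im);print(read_time())
cv2.imwrite("pics/topend.png",read_camera("top")["img"][:,:,::-1])
E
```

```text
49.1
```

View pics/end.png

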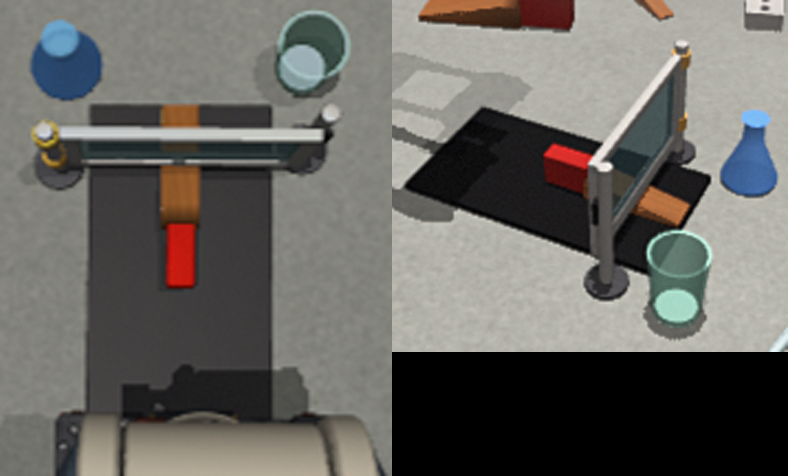

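The shield is shut against its stop post. The wedge lies flat under its edge near the middle, with its tip well past the panel. The beaker and flask haven't moved, and the arm is clear, so I'm handing the job in.

```bash
python3 - <<'E'
from bench import *
finish_job();print(read_time())
E
```

```text
the job is handed in; nothing more can be done
the job is handed in; nothing more can be done
```

The shield is shut and the middle-sized wedge is jammed under its edge, holding it with the arm clear. I handed the job in at about 49 s of the 70 s allowed.

**What I did:** I gripped the wedge by its handle and set it on the slab, whose top I felt at about 10 mm above the bench, so the gap under the panel is about 20 mm. I pushed the shield shut with the wedge, let go, and finished driving from behind the handle with closed fingers. The last level push was about 11 N, after taking off 0.6 of the downward force.

**Last checks:**
- **Shield and wedge:** The final pictures show the shield against its stop post and the wedge lying flat near the middle of the panel. Its tip is about 57 mm past the mid-plane.
- **Glassware:** The beaker and flask look unmoved. I did not look at the jar of rods again at the end; the arm raised to 0.36 m before swinging across its side of the bench.
- **Bearing force:** I could not read this directly. From the push force it should be 6 to 10 N, most likely about 9 N; over the last 1.4 mm the push rose about 1.4 N per mm, which agrees with that.

**What disagreed or went wrong:**
- My shield angle from the post feet (about 0.04 rad) did not match the slab edges (about 0.014 rad). I used the slab's.
- The first push at the open shield kept stopping at my 4 N force limit, so I raised the limit to 8 N and it went through.

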